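# Set the lathe's tool rest alongside the bowl

## Task

Set up the lathe for turning the outside of the bowl in the chuck: draw the tool rest back so that it clears the wood, slide its banjo along the bed so that the arm runs in under the bowl, and bring the rest in until it stands centred along the bowl's side, about 10 mm from the wood. Then lock it there by throwing the clamp lever right over to the left. Nothing may knock against the bowl, and the things lying on the bench stay where they are.

Things in the scene. Friction and masses are not known exactly. Their poses are not given: they have to be found in the camera images.
- rest_edge (a point): Tool rest: level dark steel bar 150 long, 14 thick, 26 tall, top 225 mm above the bench. Point: middle of its upper edge on the bowl side; the bar reaches 75 mm either way along y, 14 mm along -x, 26 mm down. Axes: y along bar, bed and spindle to the headstock (robot's left), x across the bed away from the robot, z up. It cannot turn or lift; it moves with its banjo along y and x.
- rest_end (a point): Middle of the bar's flat right end face (14 x 26 mm, facing -y), 212 mm above the bench; pushed here, the banjo slides along the bed. Axes as rest_edge. While the banjo is at the right end of the bed the space round this end of the bar is free on all sides.
- lathe: Green and steel lathe. Origin on the bench under the spindle line; axes as rest_edge. Bed: two ways along y, 120 mm wide in all, top 80 mm above the bench. The banjo on it is a green slotted arm 48 mm wide, 80 to 121 mm above the bench, carrying a 46 mm round holder (top 166 mm) with the rest's post under the middle of the bar. Tailstock (305 mm high) parked at y -0.57 to -0.32.
- headstock: Green headstock at the left end of the bed, carrying chuck and bowl. Origin on the bench, under the spindle axis and the bowl; axes as rest_edge. From its origin along +y: bowl to 38 mm, chuck (92 mm across) 62 to 112 mm, green housing from 135 mm on, 170 mm deep in x about the spindle line, 338 mm high.
- bed_slide (a joint): How far the banjo has slid along the bed towards the headstock (+y), m, 0 to 0.36; starts at 0.02 to 0.10. Drags with 7 N, a little more when moved fast, and stops where it is left.
- cross_slide (a joint): How far the banjo with the rest is drawn out across the bed towards the robot (-x), m: 0 (bar edge 22 mm short of the spindle line) to 0.115. Starts at 0.01 to 0.05, where the bar would run into the bowl if slid along the bed. Drags with 7 N, a little more when moved fast, and stops where it is left.
- bowl: Pale wooden bowl in the chuck; it does not turn now. Origin on the spindle axis, 230 mm above the bench; axes as rest_edge. 180 mm in diameter at its widest, 66 mm long: from 28 mm right (-y) of the origin to 38 mm left; hollow faces right. Its lowest point is 140 mm above the bench, so the banjo's arm and its bolt head (top 133 mm) pass beneath it.
- bowl_side (a point): Point of the bowl's widest girth nearest the robot, at spindle height, 90 mm along -x from the spindle axis. Axes as rest_edge. Wanted: rest_edge about 10 mm short of it along x and level with it along y.
- clamp_lever (a joint): Angle of the banjo's clamp lever, rad: 0 leaning right (-y), 46 degrees from upright; grows as it swings up and over to the left, stop at 1.60 (46 degrees past upright). Starts open at 0 to 0.25; locked from 1.3 on. About 1 N at the knob turns it; it stays where left. Throwing it does not shift the banjo unless it is then pushed hard against the stop.
- clamp_hub (a point): Point on the lever's axis at the front end of the banjo's arm, 100 mm above the bench, 88 mm along -x from rest_edge at the same y. The lever turns about a line along x through here. Axes as rest_edge.
- clamp_knob (a point): Centre of the black ball knob, 26 mm in diameter, on the lever's 12 mm rod; 90 mm from the lever's axis (measured across it) and 25 mm nearer the robot than clamp_hub.
- gouge: Bystander: a bowl gouge, 430 mm long, wooden handle 35 mm thick, lying on the bench before the lathe. Origin at its ferrule, on the bench; x along the steel.
- small_bowl: Bystander: a finished dark wooden bowl, 130 mm across and 50 mm high, on the bench. Origin at the middle of its underside.
- wax_tin: Bystander: a round bare metal tin, 84 mm across and 50 mm high, on the bench. Origin at the middle of its underside.

How it is judged:
By the outcome, as a careful person would: the job done as asked, in the order asked, and still so for the second after the job is handed in, with the robot touching nothing.
It also fails if it takes over 58 s, if anything falls off the work surface, if the arm or the gripper's body presses on something with over 40 N, if the wrist force passes 120 N, or if a joint passes its speed limit or range.

## Robot

A 7-joint arm with a two-finger parallel gripper is mounted at the origin on the work surface. World frame = base frame: x ahead of the robot, y to its left, z up, the work surface at z = 0. Lengths are in mm, angles in rad, forces in N, time in s.
With the tool pointing down it reaches from about 425 to 825 mm from the base axis. Payload 3.6 kg.
Tool frame: the origin (TCP) lies at the centre of the arm's flange, where the gripper is bolted on; the fingertips stand 173 mm ahead of it and the grasp point (between the pads) lies 155 mm ahead of it; x points along the fingers, y is the direction in which the jaws open and shut, and the axes are right-handed (so a half turn about x gives the same grasp; the last joint's range is limited). The gripper opens to 85 mm and grips with 20 to 120 N. Pads are 22 mm wide; open, the fingers measure 114 mm over their backs; the gripper's body (76 mm by 85 mm) begins 54 mm behind the grasp point. The pads swing forward as they close: fully open they stand 13 mm farther back than shut.
Start: joints at [1.119, 0.615, -0.013, 1.423, 0.008, 1.103, -0.04], TCP at [268.488, -591.937, 404.697] pointing down, gripper open.
Joint ranges: [-3.12, 3.12], [-0.3, 2.06], [-1.34, 1.32], [0.26, 2.42], [-1.36, 4.5], [0.01, 1.98], [-2.84, 2.84]. Speed limits (rad/s): [2.79, 2.79, 3.14, 3.14, 3.14, 3.14, 3.14].

## Interface

Orientations are given as a 3x3 rotation matrix whose columns are the frame's x, y, z axes.
In Python, from bench import arm, optics, job_done, finder gives the robot as it stands. The module is installed in compiled form; this text tells all that it offers.
- The arm moves only by the shell command python3 -m jog 'ROWS'. ROWS is a JSON object of lists of equal length, an entry for each row: "gripper": the finger opening in mm, from 0 to 85.4; "offset": the shift along the world's x, y, z in mm, a list of three; "rot": the turn, a rotation vector about the world's x, y, z in rad, a list of three. A call has 1 to 20 rows; each row shifts and turns the commanded pose from where the row before left it; what a row does not reach is not made up. A row lasts 1/12 s, in which the tool goes at most 41.7 mm and 7.16 degrees, less where a joint would pass 70% of its speed; a pose out of reach is approached as far as the arm can. A call is refused whole if a number of a shift passes 41.7 or a number of a turn 0.125, either way. A call with a gripper value outside its range is refused whole. The fingers move at their own pace and stop on an object; the grip force is fixed at half the most. Time passes only in rows, so rows that do not move let the fingers close. It gives the time, the measured TCP pose, the force and the opening at its end, in the units of the state.
- arm.state(): the state, without advancing time (a new reading comes with each control period).
- optics.grab_frame(name): name is "side" or "top"; returns (picture, depth): 384x512x3 uint8, red, green, blue; 384x512 float32, mm along the optical axis (not along the pixel's ray), 0 where there is no reading.
- optics.camera_params(name): a dict with "vfov" (degrees; the focal length in pixels is half the picture's height over the tangent of half this angle, whatever the lens; pixels are square), "cx", "cy" (the principal point, pixels), "view" (4x4, takes a point from world to camera coordinates). Camera axes: x right, y down, z forward; pixel columns grow to the right and rows downward; lengths in mm; the calibration is good to about 2 mm. A picture is of the moment at which its call begins. camera_params takes no time and is no camera call.
- job_done(): hands the job in, once; it reports no verdict.
Trained networks look in the newest picture that a camera, given by its name, has taken for a name from the list of things; names that differ only in an ending like _2 or _b are one class to them, and where a whole thing is asked for, a point or a joint stands for the part that bears it (a point fixed in the world has none). Each returns a list of dicts, best first, with "score" (0 to 1); they miss things now and then, are a little off and sometimes report something else, mostly with a low value. They report only what shows in the picture. A call takes as long as a camera call.
- finder.recognise(label, camera): "bbox" ([left, top, width, height] in pixels, round what is visible of it).
- finder.outline_of(label, camera): "mask" (384x512 bool, what is visible of it) and "bbox" ([left, top, width, height] in pixels, round what is visible of it).
The state is a dict: "time": time; "joint_positions": joint angles; "joint_velocities": joint speeds; "tau": joint torques, N m; "tool_pos": TCP position; "ee_rot": TCP orientation; "contact_force": force on the tool from outside, world axes, zero at the start; "wrist_torque": the same for the moment, N m; "finger_gap": finger opening in mm.
Only numpy, scipy, OpenCV 4.12 (cv2) and the standard library are available. Lean on these libraries where they do the work, as an engineer would, in place of code of your own. Each camera call takes 0.05 s, during which the arm holds its last target. There are 200 camera calls.

## Working session

There is one attempt and no reset: what is moved stays moved. The work goes in short steps, Python scripts to look and compute and a shell command to move; the robot and the scene stay as the last step left them, time stands still between calls to the robot, and variables do not carry over. Pictures are saved under pics/ and viewed, about 8 in all and at most 12, crops included, and the job is handed in when it is done.

```bash
mkdir -p pics; cat > h.py <<'E'
import numpy as np, cv2
from bench import arm, optics, finder
def cam(n):
    p=optics.camera_params(n); f=192/np.tan(np.radians(p['vfov'])/2); return f,p['cx'],p['cy'],np.array(p['view'])
def cloud(n,d):
    f,cx,cy,V=cam(n); v,u=np.mgrid[:384,:512]; P=np.stack([(u-cx)*d/f,(v-cy)*d/f,d],-1)
    W=(P-V[:3,3])@V[:3,:3]; W[d<=0]=np.nan; return W
def proj(n,p):
    f,cx,cy,V=cam(n); c=V[:3,:3]@np.array(p)+V[:3,3]; return np.array([f*c[0]/c[2]+cx,f*c[1]/c[2]+cy])
def save(pic,name): cv2.imwrite('pics/'+name,cv2.cvtColor(pic,cv2.COLOR_RGB2BGR))
E
python3 - <<'E'
from h import *
np.set_printoptions(precision=1,suppress=True)
s=arm.state(); print(s['time'],s['tool_pos'],s['ee_rot'],s['finger_gap'])
ims=[]
for n in('side','top'):
    p,d=optics.grab_frame(n); W=cloud(n,d); save(p,n+'0.png')
    np.save(n+'0.npy',W)
    f,cx,cy,V=cam(n); print(n,f,'campos',-V[:3,:3].T@V[:3,3],'fwd',V[2,:3])
    for l in('rest_edge','headstock','bowl','clamp_knob','gouge','small_bowl','wax_tin','lathe'):
        for r in finder.outline_of(l,n)[:1]:
            q=W[r['mask']]; q=q[~np.isnan(q[:,0])]
            print(l,round(r['score'],2),r['bbox'],np.percentile(q,[2,50,98],axis=0).round().tolist() if len(q) else None)
E
```

```text
0.0 [ 268.4 -591.7  403.5] [[-0.   0.4 -0.9]
 [ 0.  -0.9 -0.4]
 [-1.  -0.   0. ]] 85.75072870056354
side 389.3290861672878 campos [1165.9  -96.3 1041.4] fwd [-0.6  0.1 -0.8]
rest_edge 0.65 [192.4, 179.6, 57.4, 103.3] [[477.0, -195.0, 80.0], [593.0, -134.0, 148.0], [734.0, -67.0, 229.0]]
headstock 0.92 [300.5, 142.1, 177.8, 116.1] [[558.0, 86.0, 105.0], [672.0, 283.0, 295.0], [713.0, 436.0, 342.0]]
bowl 0.75 [304.3, 175.3, 35.0, 70.5] [[567.0, 81.0, 164.0], [659.0, 100.0, 282.0], [722.0, 137.0, 321.0]]
clamp_knob 0.72 [198.3, 180.9, 20.7, 21.9] [[476.0, -193.0, 126.0], [487.0, -175.0, 174.0], [498.0, -147.0, 193.0]]
gouge 0.61 [152.1, 136.1, 40.2, 102.5] [[151.0, -353.0, 16.0], [390.0, -309.0, 31.0], [529.0, -246.0, 38.0]]
small_bowl 0.62 [346.8, 151.1, 22.0, 28.8] [[295.0, 296.0, 8.0], [322.0, 338.0, 32.0], [399.0, 374.0, 55.0]]
wax_tin 0.84 [125.7, 201.0, 29.1, 31.0] [[424.0, -428.0, 8.0], [471.0, -389.0, 51.0], [497.0, -354.0, 56.0]]
lathe 0.67 [34.0, 181.6, 392.8, 132.4] [[575.0, -528.0, 7.0], [674.0, -254.0, 83.0], [738.0, 345.0, 270.0]]
top 399.346737711364 campos [ 290.6   -5.1 1267.6] fwd [ 0.2  0.  -1. ]
rest_edge 0.87 [280.7, 110.2, 57.8, 84.5] [[477.0, -198.0, 28.0], [578.0, -131.0, 123.0], [730.0, -67.0, 227.0]]
headstock 0.69 [69.1, 86.7, 163.9, 84.6] [[533.0, 90.0, 130.0], [606.0, 293.0, 324.0], [703.0, 443.0, 341.0]]
bowl 0.56 [208.4, 95.0, 27.2, 67.4] [[550.0, 85.0, 164.0], [619.0, 107.0, 300.0], [707.0, 146.0, 320.0]]
clamp_knob 0.49 [298.6, 179.3, 34.2, 18.9] [[469.0, -200.0, -3.0], [490.0, -165.0, 143.0], [523.0, -124.0, 190.0]]
gouge 0.84 [338.2, 179.7, 36.3, 132.3] [[143.0, -348.0, 17.0], [374.0, -302.0, 28.0], [525.0, -238.0, 35.0]]
wax_tin 0.92 [368.3, 189.9, 33.7, 29.1] [[418.0, -424.0, 4.0], [455.0, -382.0, 48.0], [492.0, -349.0, 53.0]]
lathe 0.55 [128.9, 103.7, 346.9, 90.6] [[525.0, -524.0, 37.0], [630.0, -247.0, 82.0], [712.0, 245.0, 270.0]]
```

```bash
sleep 1; python3 -c "
import cv2
a=cv2.imread('pics/side0.png');b=cv2.imread('pics/top0.png')
cv2.imwrite('pics/s0.png',cv2.resize(a,(768,576)));cv2.imwrite('pics/t0.png',cv2.resize(b,(768,576)))"
```

```text
(no output)
```

View pics/s0.png

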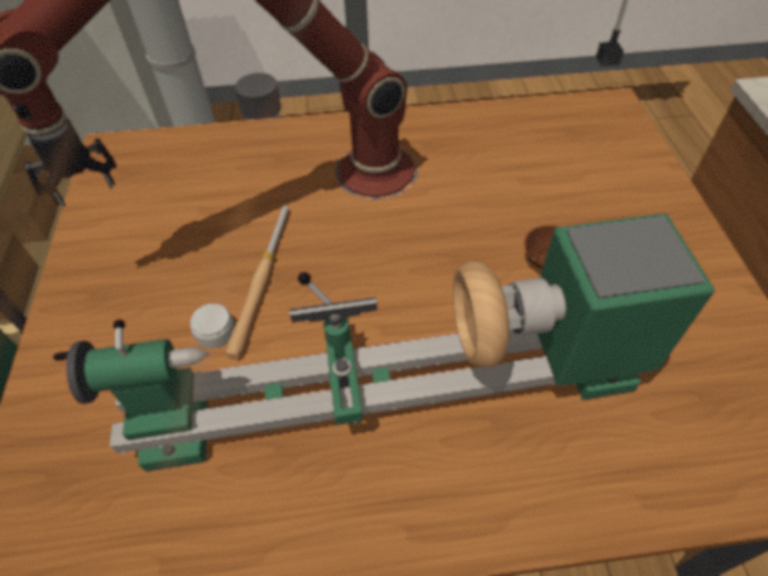

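View pics/t0.png

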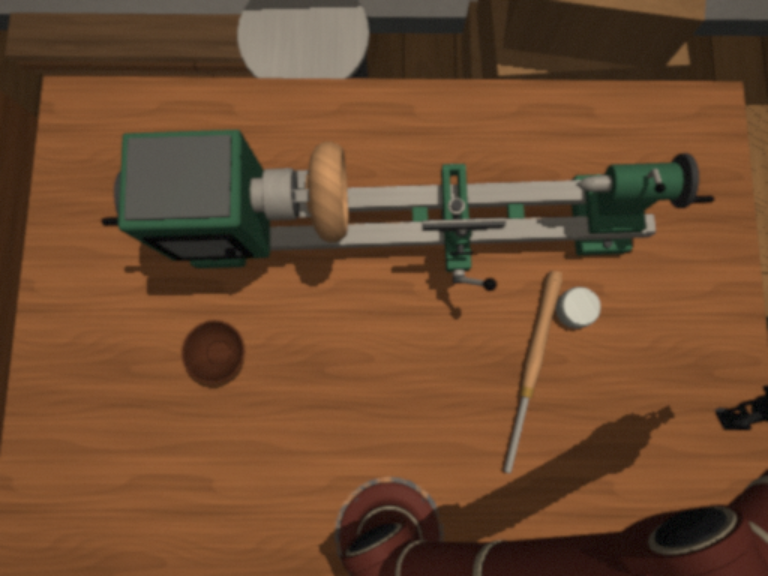

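```bash
python3 - <<'E'
from h import *
np.set_printoptions(precision=1,suppress=True)
for n in('side','top'):
    W=np.load(n+'0.npy').reshape(-1,3); x,y,z=W.T
    def st(m,t):
        q=W[m]; print(n,t,len(q),np.percentile(q,[1,10,50,90,99],axis=0).tolist() if len(q) else '')
    st((z>215)&(z<240)&(x>450)&(x<700)&(y<20)&(y>-290),'bar top')
    st((z>300)&(y>60)&(y<140)&(x>450)&(x<750),'bowl top')
    st((z>200)&(z<330)&(y>60)&(y<160)&(x>450)&(x<750),'bowl')
    st((z>334)&(z<350)&(y>150)&(x>400)&(x<800),'housing top')
    st((z>295)&(z<315)&(y<-200)&(x>400)&(x<800),'tail top')
    st((z>110)&(z<126)&(y<-60)&(y>-220)&(x>450)&(x<700),'arm')
    st((z>76)&(z<86)&(y<0)&(y>-400)&(x>500)&(x<800),'bed')
    st((z>76)&(y<-80)&(y>-250)&(x>450)&(x<510),'lever')
    # bar line
    m=(z>218)&(z<232)&(x>450)&(x<700)&(y<20)&(y>-290); q=W[m]
    print(np.polyfit(q[:,1],q[:,0],1))
    m=(z>334)&(z<350)&(y>150)&(x>400)&(x<800); q=W[m]
    print(cv2.minAreaRect(q[:,:2].astype(np.float32)))
E
```

```text
side bar top 404 [[572.5538323700927, -205.56165663777338, 215.18327747910402], [577.0801074337055, -192.36621180931795, 217.91820785739833], [585.1109266050277, -133.91731114799526, 226.53134779380866], [589.6761935072838, -73.50290098425171, 229.22022243622578], [591.0615001564703, -59.705675076879174, 231.31191692242353]]
side bowl top 778 [[582.9049684289739, 82.8653548249265, 300.3941066790502], [602.3548929215675, 87.212492375641, 303.56768226724506], [647.3743806128412, 104.93510209207861, 313.1488415376093], [680.2335780623853, 125.58858129347901, 320.5683919851535], [690.2692601222341, 135.20792795349453, 322.9373442039821]]
side bowl 1838 [[565.428929378195, 80.53718118125944, 202.31864959476468], [586.0801774527279, 86.36435586706317, 225.5094580719859], [668.1681407134824, 104.00048744157877, 292.3518766702274], [716.2716320749032, 132.4952984965783, 317.97066699805174], [722.5978145962159, 158.51817934828847, 322.2343406475673]]
side housing top 3425 [[555.5833255035576, 260.4476073888519, 334.75794233507656], [570.8592152207463, 274.8766379693503, 337.9264514031246], [6
[... 3530 characters left out ...]
8969, 76.13451671201815], [596.2098145168051, -364.26562084938, 76.95427029412137], [668.1822653521112, -234.15989997092765, 79.43404585649748], [700.6376374544874, -32.42162793298269, 82.35452394553695], [711.8654853018668, -4.501377133233299, 84.77679740580325]]
top lever 171 [[467.34910350829915, -193.4737105270885, 95.55112032198315], [472.3494075414278, -184.96294767434009, 108.38994193098425], [487.9830084310318, -162.11027983133468, 154.43080515841876], [502.459878066851, -129.05837448570514, 186.8231988395801], [508.3616076446817, -121.49523992746846, 190.61592905616587]]
[ -0.  576.2]
((623.45458984375, 343.95355224609375), (148.1921844482422, 190.75625610351562), 1.638087272644043)
```

The views agree. The side view (768x576) shows the bar at about (333,308), the knob at (304,278) and the bowl at (482,315). The top view shows the bar at (463,226), the knob at (490,284) and the bowl at (328,190). Next I'll refine the yaw and the bowl and bar centres.

```bash
python3 - <<'E'
from h import *
from scipy.optimize import least_squares
for n in('side','top'):
    W=np.load(n+'0.npy').reshape(-1,3); x,y,z=W.T
    q=W[(z>221)&(z<231)&(x>450)&(x<700)&(y<20)&(y>-290)]
    print(n,'bar slope',np.polyfit(q[:,1],q[:,0],1).round(4),cv2.minAreaRect(q[:,:2].astype(np.float32)), np.percentile(q[:,0],[3,97]),np.percentile(q[:,1],[.5,99.5]))
    # bed edges vs y: x extremes per y bin
    b=W[(z>74)&(z<87)&(x>540)&(x<760)&(y<40)&(y>-330)]
    rows=[]
    for y0 in list(range(-300,-200,15))+list(range(-60,30,15)):
        s=b[abs(b[:,1]-y0)<8,0]
        if len(s)>10: rows.append((y0,np.percentile(s,1),np.percentile(s,99)))
    R=np.array(rows); print('bed near',np.polyfit(R[:,0],R[:,1],1).round(4),'far',np.polyfit(R[:,0],R[:,2],1).round(4))
    # bowl outer girth: per y-slice circle fit of the outermost
    o=W[(z>150)&(z<330)&(y>70)&(y<165)&(x>530)&(x<740)]
    for y0 in range(75,160,8):
        s=o[abs(o[:,1]-y0)<4]
        if len(s)<25: continue
        f=lambda p:np.hypot(s[:,0]-p[0],s[:,2]-p[1])-p[2]
        r=least_squares(f,[635,230,85],loss='soft_l1',f_scale=3).x
        R1=np.hypot(s[:,0]-635,s[:,2]-230)
        print('  bowl y',y0,len(s),r.round(1),'max R',np.percentile(R1,[50,97]).round(1))
    t=W[(z>180)&(y<-280)&(x>520)&(x<750)]; print('tail left end y',np.percentile(t[:,1],[50,99.5]).round())
    k=W[(z>165)&(y<-90)&(y>-260)&(x>440)&(x<515)&(z<210)]; print('knob',np.percentile(k,[2,50,98],axis=0).round(1).tolist(),len(k))
E
```

```text
side bar slope [-4.310000e-02  5.773383e+02] ((582.295654296875, -131.79864501953125), (15.752038955688477, 149.1694793701172), 2.5613343715667725) [574.21405712 590.20936001] [-205.77309252  -58.89680944]
bed near [-4.400000e-02  5.798359e+02] far [-4.520000e-02  6.983834e+02]
  bowl y 83 327 [636.3 236.5  73.5] max R [72.9 84.8]
  bowl y 91 461 [639.1 241.5  74.3] max R [80.7 89. ]
  bowl y 99 467 [644.3 248.5  70.8] max R [85.2 92.2]
  bowl y 107 271 [643.8 248.   73.5] max R [90.1 93.9]
  bowl y 115 228 [633.5 232.2  89.4] max R [90.2 93.3]
  bowl y 123 188 [634.6 232.4  85.8] max R [87.3 90.7]
  bowl y 131 122 [634.7 231.1  81.9] max R [82.7 86.5]
  bowl y 139 51 [632.7 226.5  75.3] max R [71.8 75.7]
  bowl y 155 79 [-153999.6 -369118.3  400441.6] max R [38.4 45.5]
tail left end y [-458. -343.]
knob [[470.3, -196.2, 165.4], [483.6, -181.9, 185.2], [490.1, -170.6, 193.0]] 78
top bar slope [-4.630000e-02  5.763386e+02] ((582.9780883789062, -130.39044189453125), (15.035046577453613, 149.1328125), 2.688777208328247) [574.55332293 590.88852153] [-204.68995203  -56.27494926]
bed near [-4.370000e-02  5.806945e+02] far [-4.530000e-02  6.985451e+02]
  bowl y 83 100 [632.2 236.   72.4] max R [77.5 81.7]
  bowl y 91 325 [632.3 237.7  76.1] max R [80.9 86.2]
  bowl y 99 247 [632.  238.1  79.9] max R [87.1 90.6]
  bowl y 107 214 [635.7 229.9  89.4] max R [89.2 91.6]
  bowl y 115 207 [635.6 231.3  88.5] max R [89.5 92.3]
  bowl y 123 185 [637.1 230.3  86.8] max R [86.5 90.4]
  bowl y 131 156 [637.9 230.7  81.5] max R [81.9 86. ]
  bowl y 139 86 [637.6 229.8  71.4] max R [70.4 77.7]
  bowl y 147 56 [633.4 231.9  37.5] max R [39.1 43.9]
  bowl y 155 81 [628.9 242.2  29. ] max R [36.8 45. ]
tail left end y [-454. -340.]
knob [[467.3, -193.6, 175.5], [477.4, -180.6, 184.6], [489.4, -169.3, 190.8]] 70
```

Lathe yaw is about +0.045 rad. rest_edge is at about (589.6,-130.7) and the bowl origin at about (634,111). I'll grip the bar's right end from above, with the gripper leaning 20° to the right so its body stays clear of the bowl.

```bash
cat >> h.py <<'E'
from scipy.spatial.transform import Rotation as Ro
psi=0.045; ux=np.array([np.cos(psi),np.sin(psi),0]); uy=np.array([-np.sin(psi),np.cos(psi),0]); uz=np.array([0,0,1.])
def orient(t):
    a=np.sin(t)*uy-np.cos(t)*uz; return np.stack([a,ux,np.cross(a,ux)],1)
def togo(G,t,ahead=155):
    s=arm.state(); R=orient(t); T=np.array(G)-ahead*R[:,0]
    rv=Ro.from_matrix(R@np.array(s['ee_rot']).T).as_rotvec()
    print('t',round(s['time'],2),'tcp',np.round(s['tool_pos'],1),'F',np.round(s['contact_force'],1),'gap',round(s['finger_gap'],1),'off',np.round(T-s['tool_pos'],1),'rot',rv.round(3),'q',np.round(s['joint_positions'],2))
E
python3 -c "
from h import *
togo([585.8,-201,271],np.radians(20))"
```

```text
t 0.9 tcp [ 268.5 -591.9  404.7] F [ 0.2 -0.2  0.2] gap 85.4 off [319.7 338.   12. ] rot [ 0.316 -0.194  1.177] q [ 1.12  0.61 -0.01  1.42  0.01  1.1  -0.04]
```

```bash
python3 -m jog '{"gripper":[50,50,50,50,50,50,50,50,50,50,50,50,50,50,50,50,50,50],"offset":[[0,0,20],[0,20,10],[10,24,0],[20,24,0],[20,24,0],[20,24,0],[20,24,0],[20,22,0],[20,22,0],[22,22,0],[22,22,0],[22,22,0],[24,22,0],[24,22,0],[25,22,0],[25,22,0],[26,0,-8],[0,0,-10]],"rot":[[0.0198,-0.0121,0.0736],[0.0198,-0.0121,0.0736],[0.0198,-0.0121,0.0736],[0.0198,-0.0121,0.0736],[0.0198,-0.0121,0.0736],[0.0198,-0.0121,0.0736],[0.0198,-0.0121,0.0736],[0.0198,-0.0121,0.0736],[0.0198,-0.0121,0.0736],[0.0198,-0.0121,0.0736],[0.0198,-0.0121,0.0736],[0.0198,-0.0121,0.0736],[0.0198,-0.0121,0.0736],[0.0198,-0.0121,0.0736],[0.0198,-0.0121,0.0736],[0.0198,-0.0121,0.0736],[0,0,0],[0,0,0]]}'; python3 -c "
from h import *
togo([585.8,-201,271],np.radians(20))
for n in('side','top'):
    p,d=optics.grab_frame(n); save(p,n+'1.png'); np.save(n+'1.npy',cloud(n,d))
a=cv2.imread('pics/side1.png')[110:350,100:400];b=cv2.imread('pics/top1.png')[50:290,200:500]
cv2.imwrite('pics/v1.png',np.vstack([a,b])[:, :].repeat(1,0)); 
cv2.imwrite('pics/v1.png',cv2.resize(np.hstack([a,b]),(800,320),interpolation=cv2.INTER_CUBIC))"
```

```text
time: 2.4
tool_pos: [592.6, -250.5, 417.0]
ee_rot: [[-0.012, 0.999, 0.05], [0.344, 0.051, -0.937], [-0.939, 0.006, -0.344]]
contact_force: [-0.0, 0.4, -0.3]
finger_gap: 49.7
t 2.4 tcp [ 592.6 -250.5  417. ] F [-0.   0.4 -0.3] gap 49.7 off [-4.4 -3.5 -0.4] rot [-0.003  0.006 -0.006] q [ 0.68  0.67 -0.48  1.36 -0.05  1.28  0.35]
```

View pics/v1.png

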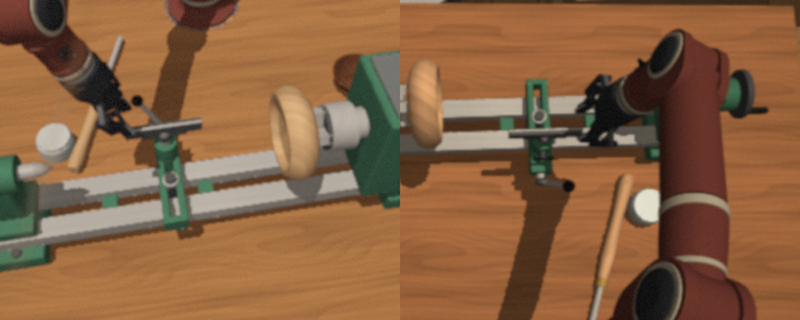

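The crop shows the open jaws just above the bar's right end, straddling it (left crop about (125,130), right crop about (590,130)). The tailstock and tin are clear. I'll descend and close.

```bash
python3 -m jog '{"gripper":[50,50,50,50,50,50,50,50],"offset":[[-4.4,-3.5,0],[0,0,-10],[0,0,-10],[0,0,-10],[0,0,-10],[0,0,-10],[0,0,-10],[0,0,0]],"rot":[[0,0.006,-0.006],[0,0,0],[0,0,0],[0,0,0],[0,0,0],[0,0,0],[0,0,0],[0,0,0]]}' && python3 -m jog '{"gripper":[30,22,16,10,5,5,5,5,5,5],"offset":[[0,0,0],[0,0,0],[0,0,0],[0,0,0],[0,0,0],[0,0,0],[0,0,0],[0,0,0],[0,0,0],[0,0,0]],"rot":[[0,0,0],[0,0,0],[0,0,0],[0,0,0],[0,0,0],[0,0,0],[0,0,0],[0,0,0],[0,0,0],[0,0,0]]}'; python3 - <<'E'
from h import *
s=arm.state(); print(s['wrist_torque'])
p,d=optics.grab_frame('side'); W=cloud('side',d).reshape(-1,3)
x,y,z=W.T; q=W[(z>221)&(z<231)&(x>450)&(x<700)&(y<-40)&(y>-170)]
print(cv2.minAreaRect(q[:,:2].astype(np.float32)),np.percentile(q[:,1],99.5))
E
```

```text
time: 3.17
tool_pos: [583.3, -257.4, 353.7]
ee_rot: [[-0.024, 0.999, 0.034], [0.344, 0.04, -0.938], [-0.939, -0.011, -0.345]]
contact_force: [-0.6, -0.2, -0.8]
finger_gap: 50.2
time: 4.0
tool_pos: [585.7, -257.2, 357.7]
ee_rot: [[-0.013, 0.999, 0.036], [0.342, 0.039, -0.939], [-0.94, 0.0, -0.342]]
contact_force: [6.0, 0.4, -3.3]
finger_gap: 12.7
[-0.5091286  -1.0012889  -0.27023408]
((579.1752319335938, -113.36770629882812), (16.128738403320312, 112.94087982177734), 2.8671791553497314) -58.68941566958535
```

Gripped (gap 12.7 mm). Now I'll draw the rest back about 68 mm along -u_x.

```bash
python3 -m jog '{"gripper":[5,5,5,5,5,5,5,5,5,5,5,5,5,5],"offset":[[-3,-0.1,0],[-5.4,-0.25,0],[-5.4,-0.25,0],[-5.4,-0.25,0],[-5.4,-0.25,0],[-5.4,-0.25,0],[-5.4,-0.25,0],[-5.4,-0.25,0],[-5.4,-0.25,0],[-5.4,-0.25,0],[-5.4,-0.25,0],[-5.4,-0.25,0],[-3,-0.1,0],[0,0,0]],"rot":[[0,0,0],[0,0,0],[0,0,0],[0,0,0],[0,0,0],[0,0,0],[0,0,0],[0,0,0],[0,0,0],[0,0,0],[0,0,0],[0,0,0],[0,0,0],[0,0,0]]}'; cat >> h.py <<'E'
def bar(n,tag,show=True):
    p,d=optics.grab_frame(n); W=cloud(n,d); save(p,tag+'.png'); np.save(tag+'.npy',W)
    rs=finder.outline_of('rest_edge',n)
    W=W.reshape(-1,3); x,y,z=W.T; a=W@ux; b=W@uy
    m=(z>220)&(z<231)&(a>440)&(a<620)&(b>-230)&(b<170)
    ok=m.reshape(384,512)
    num,lab,st,_=cv2.connectedComponentsWithStats(ok.astype(np.uint8))
    for i in sorted(range(1,num),key=lambda i:-st[i,4])[:3]:
        k=(lab==i).ravel(); print(n,'comp',st[i,4],'a 3/97',np.percentile(a[k],[3,50,97]).round(1),'b',np.percentile(b[k],[.5,99.5]).round(1),'yaw',np.polyfit(y[k],x[k],1)[0].round(3))
E
python3 -c "
from h import *
togo([585.8,-201,211],np.radians(20)); bar('side','side2'); bar('top','top2')"
```

```text
time: 5.22
tool_pos: [520.1, -260.0, 357.6]
ee_rot: [[-0.013, 0.999, 0.036], [0.342, 0.039, -0.939], [-0.94, 0.0, -0.342]]
contact_force: [4.9, 0.5, -3.7]
finger_gap: 12.7
t 5.22 tcp [ 520.1 -260.   357.6] F [ 4.9  0.5 -3.7] gap 12.7 off [68.   6.1 -1. ] rot [0.    0.    0.006] q [ 0.78  0.64 -0.48  1.62 -0.05  1.08  0.43]
side comp 317 a 3/97 [500.6 511.5 518.2] b [-229.3  -83.8] yaw -0.057
side comp 37 a 3/97 [563.9 576.5 599.7] b [54.3 74.3] yaw 1.425
top comp 301 a 3/97 [502.1 509.1 516.3] b [-228.9  -81.9] yaw -0.039
top comp 50 a 3/97 [596.5 605.3 618. ] b [119.2 150.4] yaw -0.184
top comp 8 a 3/97 [551.2 554.8 560.5] b [58.  76.9] yaw -0.55
```

The bar is drawn out: its edge is about 32 mm outside the bowl's girth. Now slide it along the bed by about 239 mm in total, with a check on the way.

```bash
python3 -m jog '{"gripper":[5,5,5,5,5,5,5,5,5,5,5,5,5,5,5,5,5,5],"offset":[[-0.2,5,0],[-0.4,8,0],[-0.45,10,0],[-0.45,10,0],[-0.45,10,0],[-0.45,10,0],[-0.45,10,0],[-0.45,10,0],[-0.45,10,0],[-0.45,10,0],[-0.45,10,0],[-0.45,10,0],[-0.45,10,0],[-0.45,10,0],[-0.45,10,0],[-0.4,8,0],[-0.2,4,0],[0,0,0]],"rot":[[0,0,0],[0,0,0],[0,0,0],[0,0,0],[0,0,0],[0,0,0],[0,0,0],[0,0,0],[0,0,0],[0,0,0],[0,0,0],[0,0,0],[0,0,0],[0,0,0],[0,0,0],[0,0,0],[0,0,0],[0,0,0]]}';python3 -c "
from h import *
bar('side','side3'); bar('top','top3')"
```

```text
time: 6.92
tool_pos: [513.3, -107.5, 357.9]
ee_rot: [[-0.011, 0.999, 0.035], [0.337, 0.036, -0.941], [-0.941, 0.001, -0.337]]
contact_force: [5.8, -3.4, -2.0]
finger_gap: 12.4
side comp 278 a 3/97 [501.  511.4 516.1] b [-75.5  67.2] yaw -0.038
side comp 35 a 3/97 [563.7 575.1 598.9] b [54.2 74.6] yaw 1.246
side comp 2 a 3/97 [527.2 527.4 527.7] b [-78.  -75.4] yaw 0.164
top comp 317 a 3/97 [502.  509.5 516.9] b [-85.9  70.2] yaw -0.042
top comp 48 a 3/97 [598.5 605.6 618.3] b [120.  148.1] yaw -0.062
top comp 5 a 3/97 [554.6 555.8 561.6] b [58.3 69.2] yaw -0.719
```

```bash
python3 -m jog '{"gripper":[5,5,5,5,5,5,5,5,5,5,5],"offset":[[-0.2,5,0],[-0.4,8,0],[-0.45,10,0],[-0.45,10,0],[-0.45,10,0],[-0.45,10,0],[-0.45,10,0],[-0.45,10,0],[-0.45,10,0],[-0.2,4,0],[0,0,0]],"rot":[[0,0,0],[0,0,0],[0,0,0],[0,0,0],[0,0,0],[0,0,0],[0,0,0],[0,0,0],[0,0,0],[0,0,0],[0,0,0]]}';python3 -c "
from h import *
bar('side','side4'); bar('top','top4')
for n in('side4','top4'):
    W=np.load(n+'.npy').reshape(-1,3); z=W[:,2];a=W@ux;b=W@uy
    m=(z>150)&(z<326)&(a>545)&(a<735)&(b>45)&(b<118); r=np.hypot(a[m]-638.6,z[m]-230); bb=b[m]
    for b0 in range(48,126,6):
        k=abs(bb-b0)<3
        if k.sum()>15: print(n,b0,k.sum(),np.percentile(r[k],[50,97]).round(1))
    m=(z>150)&(z<326)&(a>545)&(a<735)&(r.max()>0)&(b>30)&(b<80); print('right rim b',np.percentile(b[m],[.5,2,5]).round(1))
    m=(z>150)&(z<325)&(a>560)&(a<720)&(b>190)&(b<240); print('housing face b',np.percentile(b[m],[2,50,98]).round(1),m.sum())
a=cv2.imread('pics/side4.png')[100:340,180:480];b=cv2.imread('pics/top4.png')[50:290,120:420]
cv2.imwrite('pics/v4.png',cv2.resize(np.hstack([a,b]),(800,320),interpolation=cv2.INTER_CUBIC))"
```

```text
time: 8.03
tool_pos: [509.5, -20.2, 357.8]
ee_rot: [[-0.011, 0.999, 0.035], [0.338, 0.037, -0.94], [-0.941, 0.001, -0.339]]
contact_force: [4.1, -3.6, -1.7]
finger_gap: 12.7
side comp 274 a 3/97 [501.4 511.7 516.2] b [ 14.4 153.7] yaw -0.04
side comp 32 a 3/97 [565.6 575.  595.7] b [54.6 74. ] yaw 1.258
side comp 2 a 3/97 [520.2 521.2 522.2] b [15.6 15.9] yaw -7.374
top comp 301 a 3/97 [502.9 509.7 516.8] b [  8.6 156.8] yaw -0.047
top comp 39 a 3/97 [598.9 606.2 614.4] b [120.1 140.8] yaw -0.026
top comp 7 a 3/97 [551.1 555.  560.2] b [57.9 74.1] yaw -0.609
side4 54 279 [74.9 82.3]
side4 60 354 [81.8 87.3]
side4 66 336 [85.3 90.5]
side4 72 371 [87.2 93. ]
side4 78 195 [90.3 93.9]
side4 84 174 [90.7 93.8]
side4 90 144 [89.2 92.4]
side4 96 132 [86.  88.8]
side4 102 81 [82.7 86.2]
side4 108 47 [72.9 76.6]
right rim b [53.9 54.2 54.5]
housing face b [192.2 217.5 219.6] 1461
top4 54 23 [73.5 81. ]
top4 60 281 [78.  84.6]
top4 66 195 [84.1 89.2]
top4 72 167 [87.3 90.7]
top4 78 151 [88.8 91.9]
top4 84 176 [89.5 92.4]
top4 90 146 [88.8 91.6]
top4 96 139 [85.9 89.4]
top4 102 118 [83. 86.]
top4 108 93 [74.7 79.3]
top4 114 37 [65.9 70.9]
right rim b [56.6 56.9 57.2]
housing face b [191.9 219.6 221.4] 950
```

View pics/v4.png

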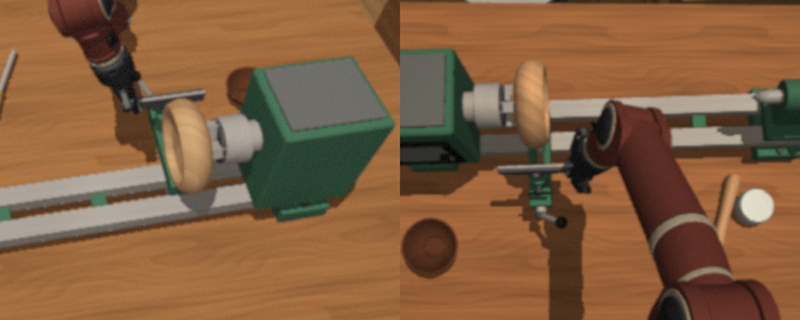

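The picture shows the bar beside the bowl and clear of it, the arm running beneath, and the gripper at the bar's right end clear of the wood. Now bring it in 21 mm, with a +2 mm correction along the bed first.

```bash
python3 -m jog '{"gripper":[5,5,5,5,5,5,5,5,5,5],"offset":[[-0.1,2,0],[0,0,0],[3,0.1,0],[3,0.15,0],[3,0.15,0],[3,0.15,0],[3,0.15,0],[3,0.1,0],[3,0.1,0],[0,0,0]],"rot":[[0,0,0],[0,0,0],[0,0,0],[0,0,0],[0,0,0],[0,0,0],[0,0,0],[0,0,0],[0,0,0],[0,0,0]]}';cat >> h.py <<'E'
def gapchk(tag):
    for n in('side','top'):
        bar(n,n+tag)
        W=np.load(n+tag+'.npy').reshape(-1,3); z=W[:,2];a=W@ux;b=W@uy
        m=(z>200)&(z<326)&(a>530)&(a<740)&(b>72)&(b<92)
        from scipy.optimize import least_squares
        r=least_squares(lambda p:np.hypot(a[m]-p[0],z[m]-p[1])-90,[638,230],loss='soft_l1',f_scale=2).x
        print(n,'bowl axis a,z (R=90)',r.round(1),'near a',(r[0]-90).round(1),m.sum())
        m=(z>150)&(z<326)&(a>545)&(a<735)&(b>30)&(b<80); print('right rim b',np.percentile(b[m],[.5,2,5]).round(1))
E
python3 -c "
from h import *
gapchk('5')
s=arm.state(); print(s['tool_pos'],s['contact_force'])
f=cv2.imread('pics/top5.png')[90:190,170:290]; g=cv2.imread('pics/side5.png')[150:250,250:370]
cv2.imwrite('pics/v5.png',cv2.resize(np.hstack([f,g]),(800,333),interpolation=cv2.INTER_CUBIC))"
```

```text
time: 9.07
tool_pos: [527.7, -17.6, 357.8]
ee_rot: [[-0.022, 0.999, 0.034], [0.339, 0.04, -0.94], [-0.941, -0.009, -0.339]]
contact_force: [-4.8, -6.5, 8.6]
finger_gap: 12.6
side comp 125 a 3/97 [516.9 526.9 532.4] b [15.4 88.2] yaw -0.082
side comp 78 a 3/97 [517.7 526.2 532.5] b [100.  157.1] yaw 0.083
side comp 31 a 3/97 [565.6 575.8 602.9] b [54.4 74.9] yaw 1.456
side bowl axis a,z (R=90) [637.4 231.7] near a 547.4 627
right rim b [53.9 54.3 54.5]
top comp 300 a 3/97 [519.  525.7 532.6] b [ 10.8 158.3] yaw -0.045
top comp 52 a 3/97 [598.3 605.5 618.2] b [120.1 146.9] yaw -0.176
top comp 5 a 3/97 [594.9 595.3 595.7] b [153.9 164.8] yaw 0.0
top bowl axis a,z (R=90) [640.5 229.2] near a 550.5 540
right rim b [56.6 56.8 57.2]
[527.63934552 -17.61508118 357.77852002] [-4.67337262 -6.90558789  7.52777711]
```

View pics/v5.png

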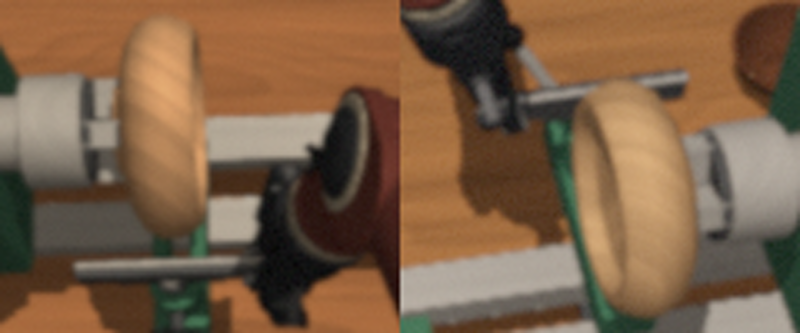

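```bash
python3 -m jog '{"gripper":[5,5,5,5,5],"offset":[[2,0.1,0],[2,0.1,0],[2,0.1,0],[0.5,0,0],[0,0,0]],"rot":[[0,0,0],[0,0,0],[0,0,0],[0,0,0],[0,0,0]]}';python3 -c "
from h import *
gapchk('6')
s=arm.state(); print(s['tool_pos'],s['contact_force'])"
```

```text
time: 9.68
tool_pos: [533.9, -17.3, 357.8]
ee_rot: [[-0.023, 0.999, 0.034], [0.338, 0.04, -0.94], [-0.941, -0.01, -0.339]]
contact_force: [-6.6, -7.0, 7.7]
finger_gap: 12.8
side comp 103 a 3/97 [522.8 533.  537.7] b [14.4 76.8] yaw -0.11
side comp 68 a 3/97 [523.6 532.8 537.7] b [114.9 156.4] yaw 0.073
side comp 34 a 3/97 [565.9 575.8 597.5] b [54.2 74.5] yaw 1.327
side bowl axis a,z (R=90) [637.5 231.7] near a 547.5 617
right rim b [54.  54.3 54.5]
top comp 294 a 3/97 [524.9 531.9 539. ] b [  9.2 157.9] yaw -0.045
top comp 48 a 3/97 [596.2 606.3 619.1] b [120.3 150.5] yaw -0.329
top comp 8 a 3/97 [552.4 554.9 560.8] b [58.2 74.7] yaw -0.569
top bowl axis a,z (R=90) [639.9 229.2] near a 549.9 566
right rim b [56.7 56.9 57.2]
[533.89148079 -17.32953892 357.79411027] [-5.66290593 -5.77010564  8.95664317]
```

Gap is about 10–11 mm in both cameras and the rest is centred. Release and back out along the tool axis.

```bash
python3 -m jog '{"gripper":[20,28,36,44,44,44,44,44,44,44,44,44,44,44],"offset":[[0,0,0],[0,0,0],[0,0,0],[0,0,0],[0,0,0],[0,0,0],[0.1,-3.4,9.4],[0.2,-5,14],[0.2,-5,14],[0.2,-5,14],[0.2,-5,14],[0.2,-5,14],[0,-8,6],[0,0,0]],"rot":[[0,0,0],[0,0,0],[0,0,0],[0,0,0],[0,0,0],[0,0,0],[0,0,0],[0,0,0],[0,0,0],[0,0,0],[0,0,0],[0,0,0],[0,0,0],[0,0,0]]}';python3 - <<'E'
from h import *
gapchk('7')
s=arm.state(); print(s['tool_pos'],s['contact_force'],s['ee_rot'])
for n in('side','top'):
    for r in finder.outline_of('clamp_knob',n)[:2]:
        q=np.load(n+'7.npy')[r['mask']]; q=q[~np.isnan(q[:,0])]; print(n,r['score'],r['bbox'],np.percentile(np.c_[q@ux,q@uy,q[:,2]],[5,50,95],axis=0).round(1).tolist())
    W=np.load(n+'7.npy').reshape(-1,3); a=W@ux;b=W@uy;z=W[:,2]
    m=(a<445)&(a>395)&(b>-40)&(b<140)&(z>125)&(z<230); print(n,'lever',m.sum(),np.percentile(np.c_[a,b,z][m],[2,50,98],axis=0).round(1).tolist())
f=cv2.imread('pics/top7.png')[70:250,150:390]; g=cv2.imread('pics/side7.png')[80:260,200:440]
cv2.imwrite('pics/v7.png',cv2.resize(np.hstack([f,g]),(800,300),interpolation=cv2.INTER_CUBIC))
E
```

```text
time: 11.05
tool_pos: [536.7, -53.5, 443.8]
ee_rot: [[-0.015, 0.999, 0.033], [0.341, 0.036, -0.939], [-0.94, -0.003, -0.341]]
contact_force: [-0.4, -0.7, -0.1]
finger_gap: 43.8
side comp 122 a 3/97 [523.2 533.1 537.8] b [ 7.7 76.2] yaw -0.072
side comp 66 a 3/97 [523.9 533.  538.1] b [114.9 156.6] yaw 0.063
side comp 38 a 3/97 [565.  577.8 602.5] b [54.4 74.9] yaw 1.479
side bowl axis a,z (R=90) [637.4 231.7] near a 547.4 630
right rim b [53.8 54.2 54.5]
top comp 294 a 3/97 [525.  531.7 538.4] b [ 10.8 158. ] yaw -0.041
top comp 55 a 3/97 [595.  604.6 616.5] b [119.  161.1] yaw -0.349
top comp 4 a 3/97 [553.6 555.6 557.4] b [64.  68.9] yaw -0.923
top bowl axis a,z (R=90) [639.9 229.2] near a 549.9 560
right rim b [56.6 56.9 57.2]
[535.86579483 -51.42070489 441.22778263] [ 0.12867458  0.50004599 -0.08429205] [[-0.02166259  0.99916537  0.03463079]
 [ 0.34302696  0.03996434 -0.93847501]
 [-0.93907573 -0.00845051 -0.3436064 ]]
side 0.33 [151.4, 139.6, 40.6, 99.8] [[175.2, -373.1, 15.8], [386.7, -330.1, 30.6], [509.7, -263.0, 36.5]]
side lever 117 [[417.9, 23.6, 132.7], [433.7, 42.2, 176.0], [444.0, 68.2, 191.6]]
top 0.71 [218.5, 199.8, 27.6, 13.4] [[417.3, 29.2, 98.7], [436.1, 55.2, 159.8], [456.9, 93.6, 189.5]]
top 0.53 [192.5, 157.3, 56.4, 53.9] [[430.6, 32.0, 109.3], [516.2, 79.8, 164.6], [538.8, 131.5, 226.9]]
top lever 99 [[415.1, 26.6, 131.2], [429.3, 42.5, 182.4], [443.2, 71.6, 191.9]]
```

View pics/v7.png

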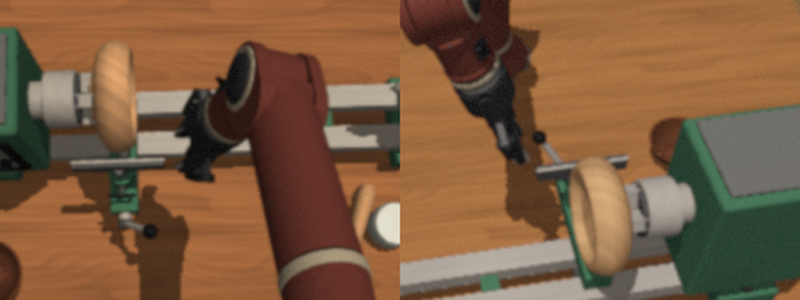

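The rest held its place after release: edge gap 9.8–11.4 mm, centred within about 1 mm. The right crop shows the knob at about (538,136) leaning right, with its centre near a=425, b=38, z=178 (a and b are along u_x and u_y). Now close the fingers and go to the knob's right side.

```bash
python3 -m jog '{"gripper":[30,15,0,0,0,0,0,0,0,0,0,0],"offset":[[-8,-2,0],[-15,0,0],[-15,1,0],[-15,2,0],[-15,2,0],[-15,2,0],[-15,2,-10],[-4,3,-20],[0,0,-20],[0,0,-20],[0,0,-10],[0,0,0]],"rot":[[0,0,0],[0,0,0],[0,0,0],[0,0,0],[0,0,0],[0,0,0],[0,0,0],[0,0,0],[0,0,0],[0,0,0],[0,0,0],[0,0,0]]}';cat >> h.py <<'E'
def tip():
    s=arm.state(); p=np.array(s['tool_pos'])+173*np.array(s['ee_rot'])[:,0]
    print('t',round(s['time'],2),'tip a,b,z',np.round([p@ux,p@uy,p[2]],1),'F',np.round(s['contact_force'],1),'gap',round(s['finger_gap'],1),'q',np.round(s['joint_positions'],2))
E
python3 -c "
from h import *
tip()
p,d=optics.grab_frame('side'); q,d=optics.grab_frame('top'); save(p,'s8.png');save(q,'t8.png')
f=cv2.imread('pics/t8.png')[110:260,150:350]; g=cv2.imread('pics/s8.png')[80:230,200:400]
cv2.imwrite('pics/v8.png',cv2.resize(np.hstack([f,g]),(800,300),interpolation=cv2.INTER_CUBIC))"
```

```text
time: 12.35
tool_pos: [432.8, -41.7, 360.1]
ee_rot: [[-0.025, 0.999, 0.033], [0.343, 0.04, -0.938], [-0.939, -0.012, -0.344]]
contact_force: [-0.7, 0.2, 0.4]
finger_gap: 0.2
t 12.35 tip a,b,z [428.8  -1.6 197.7] F [-0.7  0.2  0.4] gap 0.2 q [ 0.55  0.42 -0.56  2.05 -0.19  0.78  0.21]
```

View pics/v8.png

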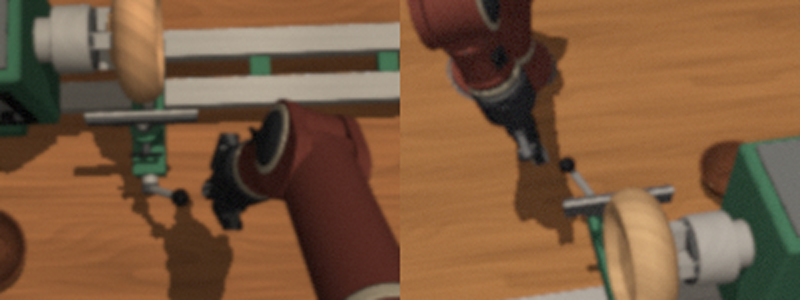

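```bash
python3 -m jog '{"gripper":[0,0,0,0,0,0,0,0,0,0,0,0,0,0,0],"offset":[[0,0,-12],[0,0,-12],[0,0,-11],[0,0,0],[-0.2,5,0],[-0.3,7,0],[-0.3,7,0],[-0.3,7,0],[-0.3,7,0],[-0.3,7,0],[-0.3,7,0],[-0.3,7,0],[-0.3,7,0],[-0.3,7,0],[0,0,0]],"rot":[[0,0,0],[0,0,0],[0,0,0],[0,0,0],[0,0,0],[0,0,0],[0,0,0],[0,0,0],[0,0,0],[0,0,0],[0,0,0],[0,0,0],[0,0,0],[0,0,0],[0,0,0]]}';cat >> h.py <<'E'
def lever(tag):
    for n in('side','top'):
        p,d=optics.grab_frame(n); W=cloud(n,d); np.save(n+tag+'.npy',W); save(p,n+tag+'.png')
        for r in finder.outline_of('clamp_knob',n)[:2]:
            q=W[r['mask']]; q=q[~np.isnan(q[:,0])]; print(n,round(r['score'],2),r['bbox'],np.percentile(np.c_[q@ux,q@uy,q[:,2]],[5,50,95],axis=0).round(1).tolist() if len(q) else '')
E
python3 -c "
from h import *
tip(); lever('9')"
```

```text
time: 13.7
tool_pos: [431.1, 28.2, 327.2]
ee_rot: [[-0.02, 0.999, 0.037], [0.344, 0.042, -0.938], [-0.939, -0.006, -0.344]]
contact_force: [1.4, 0.1, 0.3]
finger_gap: -0.2
t 13.7 tip a,b,z [431.   68.3 164.8] F [1.4 0.1 0.3] gap -0.2 q [ 0.39  0.47 -0.56  2.11 -0.19  0.61  0.08]
top 0.7 [368.0, 192.5, 32.9, 25.5] [[403.4, -439.7, 10.8], [436.8, -403.3, 47.5], [472.2, -371.9, 52.3]]
```

```bash
python3 -m jog '{"gripper":[0,0,0,0,0,0,0,0],"offset":[[-0.2,6,0],[-0.3,7,0],[-0.3,7,0],[-0.3,7,0],[-0.3,7,0],[-0.3,6,0],[-0.2,4,0],[0,0,0]],"rot":[[0,0,0],[0,0,0],[0,0,0],[0,0,0],[0,0,0],[0,0,0],[0,0,0],[0,0,0]]}';
python3 -c "
from h import *
tip(); lever('10')
f=cv2.imread('pics/top10.png')[110:260,130:330]; g=cv2.imread('pics/side10.png')[80:230,230:430]
cv2.imwrite('pics/v10.png',cv2.resize(np.hstack([f,g]),(800,300),interpolation=cv2.INTER_CUBIC))"
```

```text
time: 14.57
tool_pos: [429.2, 71.2, 327.0]
ee_rot: [[-0.02, 0.999, 0.036], [0.342, 0.041, -0.939], [-0.939, -0.007, -0.343]]
contact_force: [-0.7, -0.0, -0.4]
finger_gap: 0.6
t 14.57 tip a,b,z [431.1 111.2 164.5] F [-0.7 -0.  -0.4] gap 0.6 q [ 0.28  0.46 -0.55  2.11 -0.2   0.58 -0.  ]
side 0.48 [302.2, 153.7, 18.3, 24.0] [[286.4, 96.7, 2.2], [433.1, 121.6, 162.0], [443.4, 199.7, 190.2]]
top 0.56 [199.2, 203.6, 11.5, 12.8] [[416.0, 122.6, 181.2], [425.8, 132.0, 185.3], [434.8, 141.3, 189.6]]
top 0.23 [128.7, 99.4, 348.0, 115.5] [[553.9, -548.0, 42.8], [612.6, -293.3, 80.3], [690.3, 161.3, 261.3]]
```

View pics/v10.png

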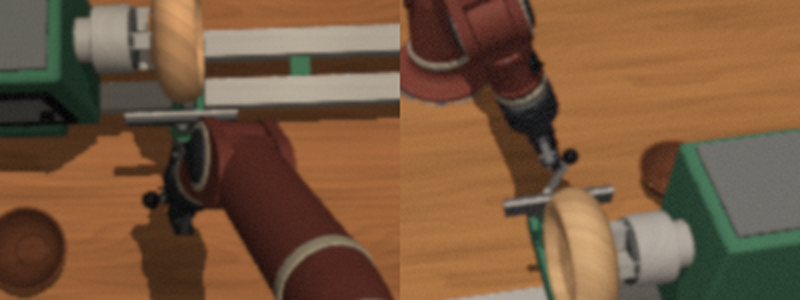

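The lever has gone over: the knob sits left of the fingers (top crop (152,200), right crop (570,156)), at about 33° past upright, or roughly 1.38 rad. A little more gentle pushing, watching the force.

```bash
python3 -m jog '{"gripper":[0,0,0,0,0],"offset":[[-0.1,2,0],[-0.1,2,0],[-0.1,2,0],[-0.1,2,0],[0,0,0]],"rot":[[0,0,0],[0,0,0],[0,0,0],[0,0,0],[0,0,0]]}';
python3 -c "
from h import *
tip(); lever('11')"
```

```text
time: 15.18
tool_pos: [429.0, 77.8, 326.6]
ee_rot: [[-0.02, 0.999, 0.033], [0.342, 0.038, -0.939], [-0.94, -0.007, -0.342]]
contact_force: [0.5, -2.1, -2.0]
finger_gap: -0.4
t 15.18 tip a,b,z [431.3 117.6 164.1] F [ 0.5 -2.1 -2. ] gap -0.4 q [ 0.27  0.46 -0.55  2.11 -0.2   0.57 -0.02]
side 0.42 [303.6, 155.2, 20.0, 20.8] [[418.4, 102.2, 128.1], [433.2, 127.0, 165.3], [443.1, 148.3, 185.2]]
top 0.54 [198.5, 205.0, 11.3, 11.2] [[414.9, 129.8, 173.2], [424.6, 139.2, 179.0], [435.7, 150.2, 184.2]]
```

```bash
python3 -m jog '{"gripper":[0,0,0,0],"offset":[[-0.1,1.5,0],[-0.1,1.5,0],[0,1,0],[0,0,0]],"rot":[[0,0,0],[0,0,0],[0,0,0],[0,0,0]]}' && python3 -c "
from h import *
tip(); lever('12')"
```

```text
time: 15.72
tool_pos: [428.7, 83.0, 327.3]
ee_rot: [[-0.02, 0.999, 0.036], [0.343, 0.04, -0.938], [-0.939, -0.006, -0.344]]
contact_force: [0.8, -1.2, 0.3]
finger_gap: 0.2
t 15.72 tip a,b,z [431.3 123.1 164.9] F [ 0.8 -1.2  0.3] gap 0.2 q [ 0.26  0.46 -0.55  2.11 -0.2   0.57 -0.03]
side 0.53 [302.9, 155.5, 18.6, 23.1] [[421.6, 105.7, 134.1], [433.6, 131.9, 163.6], [441.9, 147.9, 181.9]]
side 0.52 [34.0, 157.3, 388.8, 158.8] [[566.1, -549.6, 39.4], [664.3, -297.3, 82.7], [713.4, 196.8, 264.5]]
top 0.57 [195.2, 203.8, 14.4, 14.3] [[415.3, 134.5, 169.5], [425.1, 143.7, 176.7], [435.3, 153.7, 180.4]]
```

Knob at b≈144, about 43° past upright (≈1.55 rad), and no stop force. Withdraw to the right and up, then check everything.

```bash
python3 -m jog '{"gripper":[0,0,0,0,0,0,0,0,0,0,0,0,0,0,0,0],"offset":[[0.1,-4,0],[0.3,-8,0],[0.3,-10,4],[0,-8,10],[0,-8,15],[0,-8,20],[0,-8,20],[0,-12,20],[0,-20,20],[0,-25,15],[0,-30,10],[0,-30,0],[0,-30,0],[0,-30,0],[0,-20,0],[0,0,0]],"rot":[[0,0,0],[0,0,0],[0,0,0],[0,0,0],[0,0,0],[0,0,0],[0,0,0],[0,0,0],[0,0,0],[0,0,0],[0,0,0],[0,0,0],[0,0,0],[0,0,0],[0,0,0],[0,0,0]]}';python3 - <<'E'
from h import *
gapchk('13'); tip(); lever('14')
for n in('side','top'):
    for l in('gouge','wax_tin','small_bowl'):
        for r in finder.outline_of(l,n)[:1]: print(n,l,round(r['score'],2),r['bbox'])
f=cv2.imread('pics/top14.png'); g=cv2.imread('pics/side14.png')
cv2.imwrite('pics/v14.png',cv2.resize(np.hstack([f[70:270,120:390],g[100:300,180:450]]),(800,296),interpolation=cv2.INTER_CUBIC))
E
```

```text
time: 17.25
tool_pos: [428.7, -174.6, 460.4]
ee_rot: [[-0.017, 1.0, 0.025], [0.34, 0.029, -0.94], [-0.94, -0.007, -0.341]]
contact_force: [-0.2, -0.8, -0.5]
finger_gap: -0.2
side comp 121 a 3/97 [523.2 532.1 538.1] b [ 7.5 76.6] yaw -0.08
side comp 66 a 3/97 [523.1 532.7 538.7] b [114.8 156.4] yaw 0.09
side comp 39 a 3/97 [566.3 575.5 599.4] b [54.2 74.5] yaw 1.282
side bowl axis a,z (R=90) [637.5 231.7] near a 547.5 623
right rim b [53.8 54.2 54.5]
top comp 296 a 3/97 [525.  531.5 538.4] b [ 10.8 158.6] yaw -0.04
top comp 49 a 3/97 [598.7 605.8 618.5] b [119.3 145.9] yaw -0.065
top comp 7 a 3/97 [550.5 550.9 551. ] b [74.4 90.1] yaw -0.04
top bowl axis a,z (R=90) [639.9 229.4] near a 549.9 560
right rim b [56.6 56.9 57.2]
t 17.45 tip a,b,z [ 420.5 -127.3  298.7] F [-0.2  0.8 -0.5] gap -0.2 q [ 0.77  0.34 -0.49  1.81 -0.19  1.17  0.42]
side 0.71 [305.1, 156.3, 16.4, 22.2] [[422.0, 104.3, 131.7], [433.8, 129.6, 159.3], [441.3, 146.1, 181.2]]
top 0.59 [198.1, 199.0, 31.1, 19.1] [[419.2, 79.3, 105.3], [436.5, 118.5, 143.2], [456.8, 150.4, 179.0]]
side gouge 0.96 [151.1, 136.6, 39.3, 102.1]
side wax_tin 0.95 [126.4, 205.1, 30.2, 26.3]
side small_bowl 0.87 [348.4, 149.2, 21.3, 30.6]
top gouge 0.85 [337.4, 234.1, 18.9, 79.1]
top small_bowl 0.84 [121.3, 212.9, 42.7, 42.4]
```

View pics/v14.png

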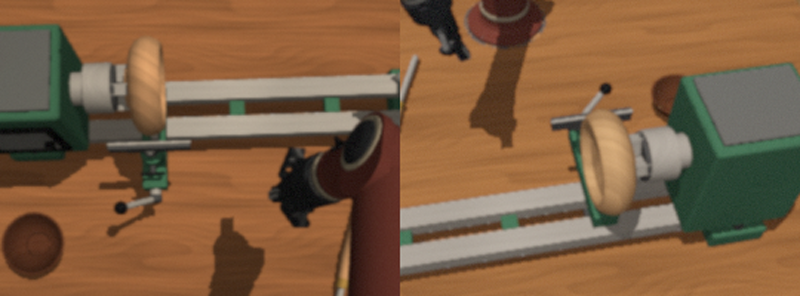

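The picture shows the lever leaning left (top crop knob (121,208)) and the rest parallel to the bowl with a small gap. The small bowl is in place and the arm is clear. Handing in.

```bash
python3 -c "
from bench import job_done
print(job_done())"
```

```text
the job is handed in; nothing more can be done
None
```

The lathe is set up and handed in at about 18 s of robot time; `job_done()` gives no verdict.

**What I did:** I gripped the right end of the rest and drew it back about 67 mm. I then slid the banjo about 241 mm along the bed and brought the rest in about 22 mm. After letting go, I pushed the clamp lever over to the left with closed fingers and backed the arm away.

**Last checks:**

| Check | Result |
|---|---|
| Gap, rest edge to bowl | about 9.7 mm (side camera) and 11.3 mm (top camera) |
| Rest centred along the bowl | within about 1 mm; did not move when the lever was thrown |
| Clamp lever | about 43° past upright, roughly 1.55 rad (locks at 1.3) |
| Forces seen | about 13 N at most at the end of any move; arm touching nothing at the end |
| Gouge, tin and small bowl | side-camera outlines match the start to within about 4 pixels |

The cameras disagree by 1.6 mm on the gap, which is within their stated calibration. In the last top view the arm partly hid the gouge. The tin was not found there, so for those two I relied on the side camera. I saw no sign of contact with the bowl.

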